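Spit three carved plaques on the hanging rod and hang them on the stand

ROBOT

A 6-joint arm with a two-finger parallel gripper is mounted at the origin on the work surface. World frame = base frame: x ahead of the robot, y to its left, z up, the work surface at z = 0. Lengths are in m, angles in rad, forces in N, time in s.
With the tool pointing down it reaches from about 0.35 to 0.8 m from the base axis. Payload 7.3 kg.
Tool frame: the origin (TCP) lies between the finger pads; the fingertips stand 25 mm ahead of it and the grasp point (between the pads) lies 6 mm ahead of it (r.tip_extent is the distance from the TCP to the fingertips, in m); z points along the fingers, y is the direction in which the jaws open and shut (so a half turn about z gives the same grasp; the last joint's range is limited). The gripper opens to 85 mm and grips with 20 to 120 N. Pads are 22 mm wide; open, the fingers measure 114 mm over their backs; the gripper's body (76 mm by 85 mm) begins 54 mm behind the grasp point. The pads swing forward as they close: fully open they stand 13 mm farther back than shut.
Start: joints at [0.999, 0.342, 1.524, -0, 1.275, -0.146], TCP at [0.217, 0.478, 0.256] pointing down, gripper open.
Joint ranges: [-2.53, 2.53], [-0.77, 2.02], [0.04, 2.7], [-1, 4.14], [0.28, 2.66], [-3.11, 3.11]. Speed limits (rad/s): [2.57, 2.57, 3.14, 3.14, 3.14, 3.14].

INTERFACE

Orientations are given as a unit quaternion [x, y, z, w].
In Python, from workcell import r, command_gripper, optics gives the robot as it stands. The module is installed in compiled form; this text tells all that it offers. Calls block until the motion is done:
- r.reach(position, orientation): joint-space move of the TCP to a pose.
- r.move_straight(position, orientation=None, speed=0.15, max_force=None): straight line of the TCP; orientation=None keeps the orientation; speed is the mean speed in m/s. With max_force (N) it stops when the force on the tool has changed by that much, and returns True; else False.
- r.movej(angles): joint-space move.
- command_gripper(opening, force=None): finger opening in m; force is the grip in N (None keeps the last); returns when the fingers have stopped.
- r.hold(seconds).
- r.solve_ik(position, orientation): joint angles nearest the present ones, or None.
- r.read_state(): the state.
- optics.get_image(name): name is "side" or "top"; returns (picture, depth): 480x640x3 uint8, red, green, blue; 480x640 float32, m along the optical axis (not along the pixel's ray), 0 where there is no reading.
- optics.camera_model(name): a dict with "K" (3x3 intrinsics, pixels), "k1" (the pictures are not rectified: a ray, as slopes to the right and down, at radius r is drawn at 1 + k1 r^2 times it, then the intrinsics apply), "R" (3x3) and "t" (3): a world point X has camera coordinates R X + t. Camera axes: x right, y down, z forward; pixel columns grow to the right and rows downward; lengths in m; the calibration is good to about 2 mm. A picture is of the moment at which its call begins. camera_model takes no time and is no camera call.
A pose or a line that the arm cannot do raises r.PlanningError and nothing moves.
- r.finish_job(): hands the job in, once; it reports no verdict.
The state is a dict: "time_s": time; "joint_positions": joint angles; "dq": joint speeds; "tau": joint torques, N m; "eef_pos": TCP position; "eef_rot": TCP orientation; "contact_force": force on the tool from outside, world axes, zero at the start; "torque": the same for the moment, N m; "grip_width": finger opening in m.
Only numpy, scipy, OpenCV 4.12 (cv2) and the standard library are available. Lean on these libraries where they do the work, as an engineer would, in place of code of your own. Each camera call takes 0.05 s, during which the arm holds its last target.

TASK

Take the hanging rod off its stand by the handle, thread it through the holes of all three drilled plaques standing in the rack, and lift them out together as a stack. Then lay the rod back in both notches of the stand so that the three plaques hang from it between the two posts, and let go. Leave the short undrilled blank in the rack and do not disturb the jar of wax.

Things in the scene. Friction and masses are not known exactly. Their poses are not given: they have to be found in the camera images.
- stand: fixed dark-wood stand: base 190 (x) x 70 x 12 high; two posts at x = -76 and +76, each 10 thick (x), about 45 wide (y), top 128 above the bench. Each post has an open-topped notch, floor 106 above the bench, 12 wide there, widening to 32 at the top. Origin: centre of the underside; x from post to post (within 0.15 rad of world -y), z up
- rod: loose 120 g skewer: 8 mm square steel bar 190 long (last 10 thinned to 5) with a wooden handle 60 long x 18 wide (y) x 26 high (z). Origin: on the axis, middle of the bare bar; x to the tip, z up. Handle x -155 to -95, tip +95, centre of mass about -45. Starts in both notches (axis 110 above the bench), x along the stand's x, handle overhanging the x = -76 post, free to pinch from above
- rod_tip (a point): centre of the bar's tip end, rod x = +95
- rod_heel (a point): point on the rod axis where the bar enters the handle, rod x = -95
- rod_grip (a point): middle of the wooden handle, on the rod axis, rod x = -125; axes as the rod's
- rack: fixed wooden slotted rack 140 (x) x 68 (y), 34 high, with four pockets in a row, centred at x = -48, -16, +16, +48, each 16 long (x) x 52 wide (y), pocket floor 10 above the bench. Origin: centre of the underside; x runs along the row and is the direction of the plaques' hole axes, z up. Its x lies within 0.15 rad of world -y. Three pockets hold the plaques, one (any) holds the short blank
- blank: short undrilled block of pale wood, 12 thick (x) x 46 wide (y) x 42 high, standing in one of the rack's pockets; its top is 52 above the bench, so the rod passes above it. Origin: centre of its underside. Must stay in the rack
- jar: wax jar of amber glass, 60 diameter x 70 high, standing on the bench beyond the tip end of the stand. Origin: centre of its underside. To be left alone
- plaque1: upright rectangular carved plaque of pale wood, 46 wide x 80 high x 12 thick, low-relief carving (a leaf spray) below a round 20 mm through-hole near its top; about 30 g. Origin: centre of its bottom edge; x = through the thickness (the hole's axis), y = across the width, z = up. It starts standing in any one of the rack's four pockets, x parallel to the rack's x
- plaque1_hole (a point): centre of plaque1's hole, on the mid-plane of its thickness, 65 above its bottom edge (75 above the bench in the rack); axes as the plaque's, x along the hole
- plaque2: upright rectangular carved plaque of pale wood, 46 wide x 80 high x 12 thick, low-relief carving (waves) below a round 20 mm through-hole near its top; about 30 g. Origin: centre of its bottom edge; x = through the thickness (the hole's axis), y = across the width, z = up. It starts standing in any one of the rack's four pockets, x parallel to the rack's x
- plaque2_hole (a point): centre of plaque2's hole, on the mid-plane of its thickness, 65 above its bottom edge (75 above the bench in the rack); axes as the plaque's, x along the hole
- plaque3: upright rectangular carved plaque of pale wood, 46 wide x 80 high x 12 thick, low-relief carving (lozenges) below a round 20 mm through-hole near its top; about 30 g. Origin: centre of its bottom edge; x = through the thickness (the hole's axis), y = across the width, z = up. It starts standing in any one of the rack's four pockets, x parallel to the rack's x
- plaque3_hole (a point): centre of plaque3's hole, on the mid-plane of its thickness, 65 above its bottom edge (75 above the bench in the rack); axes as the plaque's, x along the hole
Mind the look-alikes: they are no part of the job. What is shaped like the plaque2 but yellow is not meant.

How it is judged:
On the way:
1. all three plaques are on the rod together, lifted clear of the rack (each hole centre at least 50 mm higher than in the rack) (x of plaque1_hole in the frame of rod between -0.092 and 0.092 m and y of plaque1_hole in the frame of rod between -0.014 and 0.014 m and z of plaque1_hole in the frame of rod between -0.016 and 0.012 m and height (world z) of each of plaque1_hole, plaque2_hole, plaque3_hole above 0.125 m and x of plaque2_hole in the frame of rod between -0.092 and 0.092 m and y of plaque2_hole in the frame of rod between -0.014 and 0.014 m and z of plaque2_hole in the frame of rod between -0.016 and 0.012 m and x of plaque3_hole in the frame of rod between -0.092 and 0.092 m and y of plaque3_hole in the frame of rod between -0.014 and 0.014 m and z of plaque3_hole in the frame of rod between -0.016 and 0.012 m), for 0.2 s.
At the end, for the whole second after the job is handed in: The rod rests in both notches (axis within 6 mm of 110 mm high, 12 mm sideways, middle within 18 mm of the stand's middle); all three plaques hang on it, nearly still (0.25 m/s) and upright (0.35 rad), holes within 75 mm of its middle; the blank is within 20 mm of its place (z of rod_tip in the frame of stand between 0.104 and 0.116 m and y of rod_tip in the frame of stand between -0.012 and 0.012 m and z of rod_heel in the frame of stand between 0.104 and 0.116 m and y of rod_heel in the frame of stand between -0.012 and 0.012 m and x of rod in the frame of stand between -0.018 and 0.018 m and linear speed of rod below 0.02 m/s and x of plaque1_hole in the frame of rod between -0.075 and 0.075 m and y of plaque1_hole in the frame of rod between -0.014 and 0.014 m and z of plaque1_hole in the frame of rod between -0.016 and 0.012 m and angle between each of plaque1, plaque2, plaque3's own z axis and vertical below 0.35 rad and linear speed of each of plaque1, plaque2, plaque3 below 0.25 m/s and x of plaque2_hole in the frame of rod between -0.075 and 0.075 m and y of plaque2_hole in the frame of rod between -0.014 and 0.014 m and z of plaque2_hole in the frame of rod between -0.016 and 0.012 m and x of plaque3_hole in the frame of rod between -0.075 and 0.075 m and y of plaque3_hole in the frame of rod between -0.014 and 0.014 m and z of plaque3_hole in the frame of rod between -0.016 and 0.012 m and distance of blank from where it was at the start of the episode below 0.02 m); the robot touches nothing.
It fails at once if the short blank is moved more than 20 mm from its place in the rack (distance of blank from where it was at the start of the episode above 0.02 m).
It fails at once if the jar of wax is pushed more than 30 mm or tipped (distance of jar from where it was at the start of the episode above 0.03 m or angle between jar's own z axis and vertical above 0.4 rad).
It also fails if it takes over 64 s, if anything falls off the work surface, if the arm or the gripper's body presses on something with over 40 N, if the wrist force passes 120 N, or if a joint passes its speed limit or range.

## Working session

There is one attempt and no reset: what is moved stays moved. The work goes in short steps, each a Python script; the robot and the scene stay as the last script left them, time stands still between calls to the robot, and variables do not carry over. Pictures are saved under pics/ and viewed, and the job is handed in when it is done.

```bash
mkdir -p pics
cat > h.py <<'E'
import numpy as np, cv2
from workcell import r, command_gripper, optics
def cam(n):
    m=optics.camera_model(n); return np.array(m["K"]),m["k1"],np.array(m["R"]),np.array(m["t"])
def proj(n,X):
    K,k1,R,t=cam(n); c=np.atleast_2d(X)@R.T+t; s=c[:,:2]/c[:,2:]
    s=s*(1+k1*(s**2).sum(1,keepdims=True)); return np.c_[s[:,0]*K[0,0]+K[0,2],s[:,1]*K[1,1]+K[1,2]]
def slopes(n,uv):
    K,k1,R,t=cam(n); uv=np.atleast_2d(uv).astype(float)
    d=np.c_[(uv[:,0]-K[0,2])/K[0,0],(uv[:,1]-K[1,2])/K[1,1]]; s=d.copy()
    for _ in range(20): s=d/(1+k1*(s**2).sum(1,keepdims=True))
    return s
def rays(n,uv):
    K,k1,R,t=cam(n); s=slopes(n,uv); v=np.c_[s,np.ones(len(s))]@R
    return -R.T@t, v
def onz(n,uv,z):
    o,v=rays(n,uv); return o+v*((z-o[2])/v[:,2])[:,None]
def depthpts(n,uv,d):
    o,v=rays(n,uv); return o+v*np.asarray(d).reshape(-1,1)
E
python3 - <<'E'
from h import *
for n in("side","top"):
    im,d=optics.get_image(n); cv2.imwrite(f"pics/{n}0.png",im[:,:,::-1]); np.savez(f"{n}0.npz",im=im,d=d)
    K,k1,R,t=cam(n); print(n,K.round(1).tolist(),k1,(-R.T@t).round(3),R.round(3).tolist())
s=r.read_state(); print(s["eef_rot"],s["time_s"],s["contact_force"],r.tip_extent)
E
```

```text
side [[535.7, 0.0, 324.2], [0.0, 535.7, 235.8], [0.0, 0.0, 1.0]] -0.049965107377872124 [ 0.206 -0.674  0.72 ] [[0.882, -0.471, -0.013], [-0.325, -0.587, -0.742], [0.342, 0.658, -0.671]]
top [[480.1, 0.0, 317.3], [0.0, 480.1, 242.2], [0.0, 0.0, 1.0]] -0.03487512996060306 [ 0.477 -0.032  0.852] [[-0.006, -0.999, 0.05], [-0.995, 0.001, -0.102], [0.102, -0.05, -0.994]]
[ 2.11288908e-01  9.77423417e-01 -6.37628274e-04 -2.32151496e-04] 0.1 [-0.35554358 -0.1781771   0.56603833] 0.025
```

View pics/side0.png

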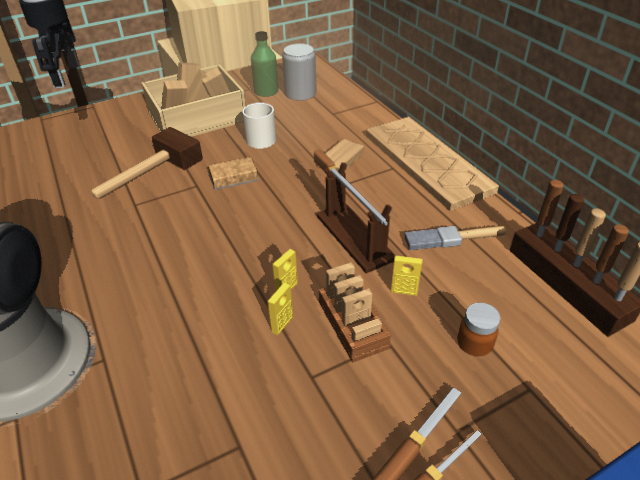

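View pics/top0.png

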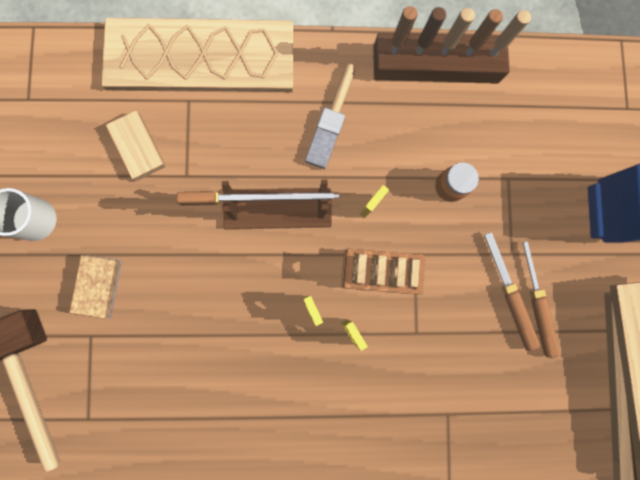

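The side view shows the stand with the rod at (355,195) and its handle at (325,158). The rack is at (352,325) with three plaques and the blank nearest the camera at (368,330), and the jar is at (478,330). In the top view, the rod runs from (180,198) to (338,196) and the rack is at (385,271). The three pale plaques are at columns 362, 381 and 400, and the blank is at 416. The yellow decoys are at (376,200), (313,311) and (356,336). Next I'll zoom in and use the depth.

Run:
```python
from h import *
T=np.load("top0.npz");S=np.load("side0.npz")
a=cv2.resize(T["im"][160:360,160:440],None,fx=2.8,fy=2.8,interpolation=cv2.INTER_CUBIC)
cv2.imwrite("pics/topz.png",a[:,:,::-1])
a=cv2.resize(S["im"][140:370,250:430],None,fx=2.6,fy=2.6,interpolation=cv2.INTER_CUBIC)
cv2.imwrite("pics/sidez.png",a[:,:,::-1])
# depth-derived world clouds, binned
for n,Z in(("top",T),("side",S)):
    v,u=np.mgrid[0:480,0:640]; uv=np.c_[u.ravel(),v.ravel()]; P=depthpts(n,uv,Z["d"].ravel()); 
    np.save(n+"P.npy",P.reshape(480,640,3))
P=np.load("topP.npy")
for name,(u,v) in dict(bench=(300,260),rodmid=(275,197),handle=(197,198),p1=(362,269),p2=(381,270),p3=(401,272),blank=(416,274),rackedge=(348,280),y1=(376,200),y2=(313,311),y3=(356,336),jar=(461,178),tip=(333,196)).items():
    print(name,P[v,u].round(4))
```

```text
bench [ 0.5324 -0.0437  0.0009]
rodmid [ 0.6228 -0.0035  0.116 ]
handle [0.6191 0.1147 0.1251]
p1 [ 0.5119 -0.1412  0.0908]
p2 [ 0.5101 -0.1715  0.0918]
p3 [ 0.5067 -0.2035  0.0927]
blank [ 0.5047 -0.2375  0.0548]
rackedge [ 0.4958 -0.1248  0.0357]
y1 [ 0.6252 -0.1672  0.0823]
y2 [ 0.4457 -0.063   0.0813]
y3 [ 0.4056 -0.1314  0.0805]
jar [ 0.6654 -0.3143  0.0733]
tip [ 0.6247 -0.0937  0.1164]
```

View pics/topz.png

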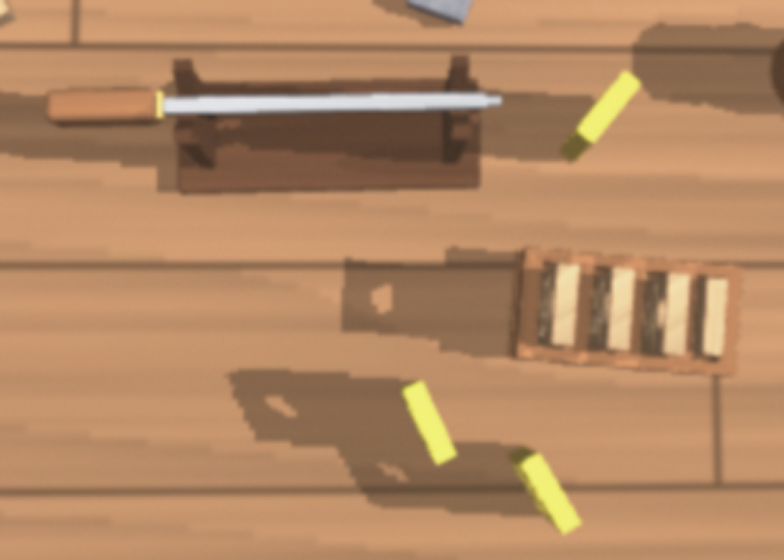

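View pics/sidez.png

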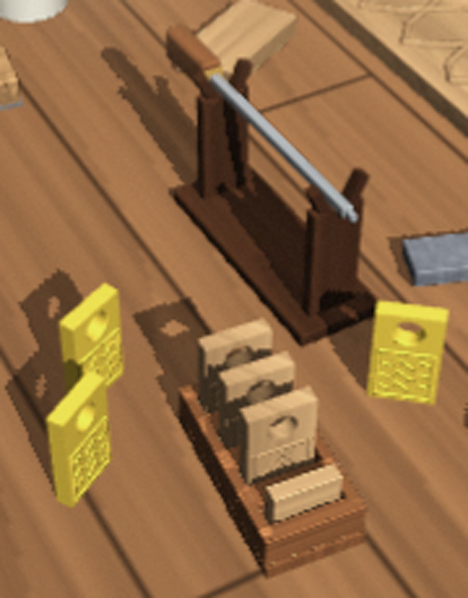

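Run:
```python
from h import *
T=np.load("top0.npz")["im"];S=np.load("side0.npz")["im"]
def comps(im,lo,hi,roi,amin,tag,ops=0):
    x0,y0,x1,y1=roi; h=cv2.cvtColor(im,cv2.COLOR_RGB2HSV); m=cv2.inRange(h,lo,hi); k=np.zeros_like(m);k[y0:y1,x0:x1]=m[y0:y1,x0:x1]
    n,l,st,c=cv2.connectedComponentsWithStats(k,connectivity=4)
    for i in range(1,n):
        if st[i,4]>=amin:
            p=np.argwhere(l==i)[:,::-1].astype(np.float32); print(tag,st[i].tolist(),c[i].round(2),[np.round(q,1).tolist() if not np.isscalar(q) else round(q,1) for q in cv2.minAreaRect(p)])
    return l,st,c
h=cv2.cvtColor(T,cv2.COLOR_RGB2HSV)
for n,(u,v) in dict(top=(362,269),rack=(348,280),bench=(300,300),front=(372,270),rod=(275,197),handle=(197,198),blank=(416,274)).items(): print(n,h[v,u],T[v,u])
h2=cv2.cvtColor(S,cv2.COLOR_RGB2HSV)
for n,(u,v) in dict(top=(341,269),front=(365,310),rod=(350,190),handle=(322,158)).items(): print("S",n,h2[v,u],S[v,u])
comps(T,(10,40,200),(30,135,255),(345,245,430,295),30,"Tpl")
comps(T,(0,0,120),(180,50,255),(215,185,345,205),30,"Trod")
comps(S,(10,40,195),(30,135,255),(320,255,390,350),15,"Spl")
comps(S,(0,0,110),(180,60,255),(325,165,390,225),30,"Srod")
```

```text
top [ 19  85 236] [236 207 157]
rack [ 13 124 140] [140 101  72]
bench [ 14 110 132] [132 101  75]
front [ 15  97 113] [113  91  70]
rod [113   5 225] [221 222 225]
handle [ 12 131 203] [203 142  99]
blank [ 20  81 238] [238 212 162]
S top [ 18 108 218] [218 180 126]
S front [ 16 115 168] [168 133  92]
S rod [90 13 76] [72 76 76]
S handle [ 12 150 155] [155 101  64]
Tpl [378, 250, 15, 35, 249] [382.31 267.13] [[382.3, 266.0], [11.2, 35.6], 13.6]
Tpl [397, 250, 29, 2, 44] [409.16 250.64] [[411.0, 250.5], [28.0, 1.0], -0.0]
Tpl [358, 251, 14, 32, 241] [362.25 266.3 ] [[362.2, 266.1], [11.0, 33.0], 13.6]
Tpl [395, 254, 14, 34, 259] [401.34 270.12] [[400.6, 269.8], [11.0, 33.2], 7.1]
Tpl [425, 258, 5, 9, 34] [427.26 261.53] [[427.0, 262.0], [8.0, 4.0], 90.0]
Tpl [412, 259, 9, 28, 210] [415.8  272.33] [[415.7, 272.4], [7.9, 27.2], 4.1]
Tpl [422, 269, 8, 26, 167] [426.24 281.78] [[425.5, 281.5], [25.0, 7.0], 90.0]
Tpl [345, 290, 55, 5, 128] [367.7  292.57] [[371.9, 293.2], [54.1, 3.7], 4.8]
Trod [218, 193, 121, 8, 780] [276.34 196.3 ] [[278.0, 196.3], [6.6, 120.1], 89.0]
Spl [327, 263, 27, 12, 177] [342.27 268.61] [[340.0, 268.4], [10.2, 26.2], 87.6]
Spl [335, 275, 28, 13, 189] [350.84 281.71] [[349.3, 283.9], [10.8, 27.2], 71.6]
Spl [344, 289, 28, 23, 244] [360.74 297.33] [[359.4, 301.4], [19.2, 27.5], 70.6]
Spl [354, 303, 7, 6, 30] [357.6  305.57] [[357.8, 305.7], [5.3, 5.5], 56.3]
Spl [353, 319, 29, 14, 171] [366.96 325.2 ] [[367.1, 325.4], [6.7, 27.7], 70.3]
Spl [356, 327, 25, 11, 67] [367.91 331.81] [[367.9, 331.8], [2.6, 26.0], 70.3]
Srod [331, 169, 57, 56, 322] [359.15 195.7 ] [[359.2, 195.8], [77.8, 4.2], 45.6]
```

```bash
cat > meas.py <<'E'
from h import *
def rects(im,lo,hi,roi,amin,op=3):
    x0,y0,x1,y1=roi; h=cv2.cvtColor(im,cv2.COLOR_RGB2HSV); m=cv2.inRange(h,lo,hi); k=np.zeros_like(m);k[y0:y1,x0:x1]=m[y0:y1,x0:x1]
    k=cv2.morphologyEx(k,cv2.MORPH_OPEN,np.ones((op,op),np.uint8))
    n,l,st,c=cv2.connectedComponentsWithStats(k,connectivity=4); out=[]
    for i in range(1,n):
        if st[i,4]>=amin: out.append((c[i],st[i],np.argwhere(l==i)[:,::-1].astype(np.float32)))
    return sorted(out,key=lambda o:o[0][0])
def tri(ut,us):
    o1,v1=rays("top",ut);o2,v2=rays("side",us);v1=v1[0];v2=v2[0]
    A=np.c_[v1,-v2];s=np.linalg.lstsq(A,o2-o1,rcond=None)[0];p=o1+v1*s[0];q=o2+v2*s[1]
    return (p+q)/2,np.linalg.norm(p-q)
E
python3 - <<'E'
from meas import *
T=np.load("top0.npz")["im"];S=np.load("side0.npz")["im"]
for c,st,p in rects(T,(15,60,205),(25,112,255),(352,250,424,292),60):
    z=.052 if c[0]>408 else .09
    w=onz("top",p,z); q,sz,a=cv2.minAreaRect((w[:,:2]*1000).astype(np.float32))
    print("T",c.round(1),st.tolist(),"world",w.mean(0).round(4),"rect",np.round(q,1),np.round(sz,1),round(a,1))
for c,st,p in rects(S,(15,60,205),(25,125,255),(322,258,390,345),30,2):
    w=onz("side",p,.09 if c[1]<310 else .052)
    q,sz,a=cv2.minAreaRect((w[:,:2]*1000).astype(np.float32))
    print("S",c.round(1),st.tolist(),w.mean(0).round(4),np.round(q,1),np.round(sz,1),round(a,1))
a=cv2.resize(T[235:300,335:435],None,fx=8,fy=8,interpolation=cv2.INTER_NEAREST);cv2.imwrite("pics/tz2.png",a[:,:,::-1])
a=cv2.resize(S[255:345,318:398],None,fx=6.6,fy=6.6,interpolation=cv2.INTER_NEAREST);cv2.imwrite("pics/sz2.png",a[:,:,::-1])
E
```

```text
T [361.7 268. ] [358, 254, 9, 29, 208] world [ 0.5136 -0.1408  0.09  ] rect [ 513.7 -140.5] [12.1 45.7] 83.9
T [381.5 269.5] [378, 256, 9, 29, 207] world [ 0.511  -0.1727  0.09  ] rect [ 510.5 -172.5] [11.9 45.3] 84.1
T [401.  271.2] [396, 258, 10, 28, 209] world [ 0.5081 -0.2042  0.09  ] rect [ 507.7 -203.3] [14.6 43.5] 88.6
T [415.3 272.4] [412, 260, 8, 26, 176] world [ 0.5076 -0.2372  0.052 ] rect [ 507.5 -237.1] [11.5 43.1] 84.6
S [342.6 269. ] [330, 265, 25, 9, 118] [ 0.5159 -0.1414  0.09  ] [ 514.5 -140.5] [12.8 41.8] 79.2
S [350.9 282.1] [337, 277, 27, 11, 132] [ 0.5131 -0.1734  0.09  ] [ 511.3 -172.5] [12.9 43.8] 79.7
S [359.4 295.9] [346, 291, 27, 11, 137] [ 0.5099 -0.205   0.09  ] [ 508.6 -204.2] [12.2 42.6] 82.5
S [367.8 326.2] [355, 320, 27, 13, 156] [ 0.5074 -0.2372  0.052 ] [ 507.4 -237.2] [11.  43.7] 84.9
```

View pics/sz2.png

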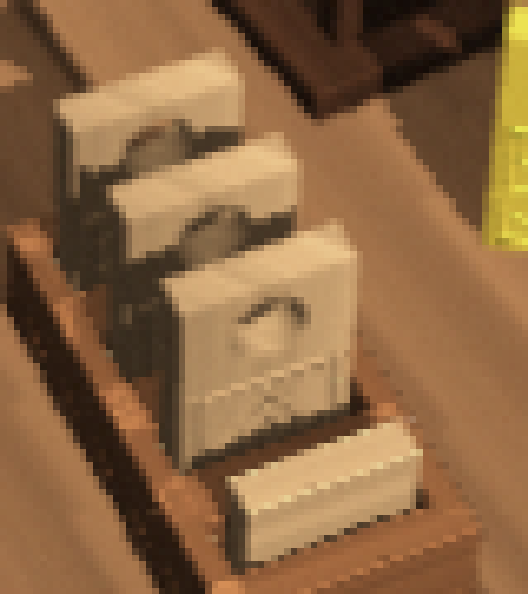

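View pics/tz2.png

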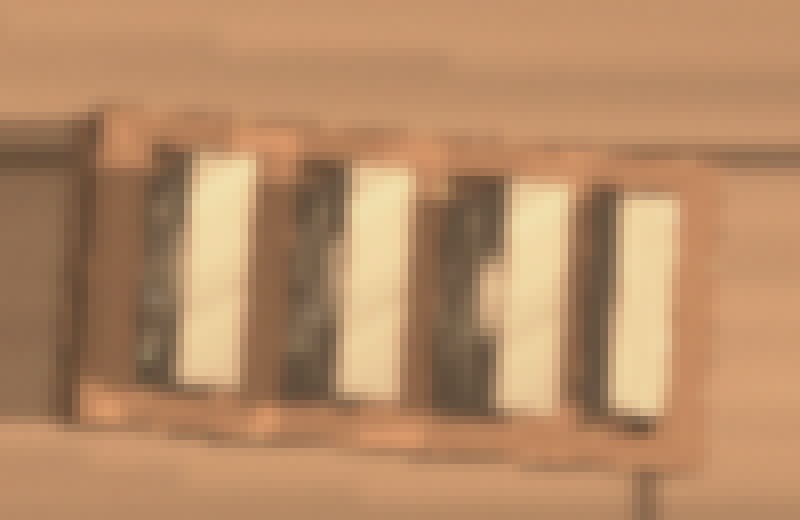

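The two views agree to 2 mm. The top faces are about 12 x 45 mm at z 0.09, at (0.514,-0.1405), (0.511,-0.1725) and (0.508,-0.204), and the blank is at (0.5075,-0.237). Next I'll triangulate heights, and measure the rod and the yaw.

Run:
```python
from meas import *
T=np.load("top0.npz")["im"];S=np.load("side0.npz")["im"]
a=rects(T,(15,60,205),(25,112,255),(352,250,424,292),60);b=rects(S,(15,60,205),(25,125,255),(322,258,390,345),30,2)
for x,y in zip(a,b): print("tri top centre",*[np.round(q,4) for q in tri(x[0],y[0])])
w=onz("top",[(345,287),(422.5,293.2),(349,251),(424,256)],.034);print("rack edge",w.round(4), (w[1]-w[0])[:2],(w[3]-w[2])[:2])
# rod: per-column centre of bright bar in top view
h=cv2.cvtColor(T,cv2.COLOR_RGB2HSV);m=(h[...,1]<60)&(h[...,2]>120)
cols=range(222,338);pts=[]
for u in cols:
    v=np.where(m[188:204,u])[0]
    if len(v): pts.append((u,v.mean()+188,len(v)))
pts=np.array(pts);w=onz("top",pts[:,:2],.112)
f=np.polyfit(w[:,1],w[:,0],1);print("rod x=",f,"ymin/max",w[:,1].min(),w[:,1].max(),"width px",np.median(pts[:,2]),"resid",np.std(np.polyval(f,w[:,1])-w[:,0]))
# side: rod
h=cv2.cvtColor(S,cv2.COLOR_RGB2HSV);m=np.zeros(h.shape[:2],bool);m[165:228,325:392]=(h[165:228,325:392,1]<60)
n,l,st,c=cv2.connectedComponentsWithStats(m.astype(np.uint8));i=1+st[1:,4].argmax();p=np.argwhere(l==i)[:,::-1];w=onz("side",p,.110)
f2=np.polyfit(w[:,1],w[:,0],1);print("side rod",f2,w[:,1].min(),w[:,1].max(),len(p))
# brass ferrule / handle end
h=cv2.cvtColor(T,cv2.COLOR_RGB2HSV)
print("row198", [(u,h[198,u].tolist()) for u in range(174,224,1)])
P=np.load("topP.npy")
print("depth handle z",np.median(P[196:201,182:212,2]),"rod z",np.median(P[195:198,225:330,2]))
# handle centre rows
ms=(h[...,0]<20)&(h[...,1]>100)&(h[...,2]>150)
for u in (185,195,205): 
    v=np.where(ms[185:212,u])[0]+185; print(u,v, [tuple(h[k,u]) for k in range(190,207)])
```

```text
tri top centre [ 0.5146 -0.1413  0.0902] 0.0024
tri top centre [ 0.512  -0.1731  0.0901] 0.0022
tri top centre [ 0.509  -0.2047  0.09  ] 0.002
tri top centre [ 0.5075 -0.2372  0.0518] 0.0002
rack edge [[ 0.4839 -0.1197  0.034 ]
 [ 0.4725 -0.2534  0.034 ]
 [ 0.5455 -0.1273  0.034 ]
 [ 0.5365 -0.2578  0.034 ]] [-0.01145172 -0.13366056] [-0.00892361 -0.13044962]
rod x= [-0.01997069  0.62462992] ymin/max -0.10037571750282204 0.07880219472424438 width px 7.0 resid 0.00022305036593866568
side rod [-0.01846515  0.62482065] -0.10206681756615132 0.09189834545707354 416
row198 [(174, [14, 110, 128]), (175, [13, 115, 129]), (176, [13, 122, 140]), (177, [12, 127, 167]), (178, [12, 130, 189]), (179, [12, 129, 198]), (180, [12, 130, 200]), (181, [12, 131, 201]), (182, [12, 129, 201]), (183, [13, 131, 201]), (184, [12, 129, 201]), (185, [12, 129, 201]), (186, [12, 129, 201]), (187, [12, 129, 201]), (188, [13, 131, 201]), (189, [12, 130, 202]), (190, [12, 130, 202]), (191, [12, 130, 202]), (192, [12, 131, 203]), (193, [12, 131, 203]), (194, [13, 130, 202]), (195, [13, 131, 202]), (196, [12, 131, 203
[... 2546 characters left out ...]
int8(152)), (np.uint8(12), np.uint8(126), np.uint8(166)), (np.uint8(12), np.uint8(128), np.uint8(188)), (np.uint8(12), np.uint8(128), np.uint8(194)), (np.uint8(12), np.uint8(129), np.uint8(195)), (np.uint8(12), np.uint8(129), np.uint8(199)), (np.uint8(12), np.uint8(131), np.uint8(203)), (np.uint8(12), np.uint8(131), np.uint8(205)), (np.uint8(12), np.uint8(129), np.uint8(203)), (np.uint8(12), np.uint8(130), np.uint8(189)), (np.uint8(12), np.uint8(128), np.uint8(164)), (np.uint8(12), np.uint8(126), np.uint8(128)), (np.uint8(13), np.uint8(117), np.uint8(98)), (np.uint8(13), np.uint8(114), np.uint8(101)), (np.uint8(13), np.uint8(111), np.uint8(126)), (np.uint8(13), np.uint8(112), np.uint8(141))]
```

```bash
cat > plan.py <<'E'
from h import *
from scipy.spatial.transform import Rotation as Ro
def pose(p,a,sgn=1,gr=-0.125,dz=0.006,pitch=0):
    """rod origin p, heading d=(-sin a,-cos a); returns TCP pos, quat"""
    d=np.array([-np.sin(a),-np.cos(a),0]); x=sgn*d; z=np.array([0,0,-1.]); y=np.cross(z,x)
    return np.asarray(p)+gr*d+[0,0,dz], Ro.from_matrix(np.c_[x,y,z]).as_quat()
A_ROD=-0.020; ROD=np.array([0.6248,-0.0065,0.110])
A_RACK=0.085; MID=np.array([0.5115,-0.1728,0.075])
E
python3 - <<'E'
from plan import *
print("post tops",onz("top",[(225,183),(324.3,181.5)],.128).round(4))
print("base corners",onz("top",[(160+178/2.8,160+190/2.8),(160+479/2.8,160+186/2.8)],.012).round(4))
print("heel",onz("top",[(215.3,197.5)],.114).round(4),"hend",onz("top",[(177,198)],.123).round(4))
dr=np.array([-np.sin(A_RACK),-np.cos(A_RACK),0])
q0=r.read_state()["joint_positions"]
for sg in(1,-1):
    for nm,p,a in [("grasp",ROD,A_ROD),("up",ROD+[0,0,.13],A_ROD),("pre",MID-.165*dr+[0,0,.13],A_RACK),("pre0",MID-.165*dr,A_RACK),("in",MID,A_RACK),("inup",MID+[0,0,.16],A_RACK)]:
        P,Q=pose(p,a,sg); s=r.solve_ik(P,Q); print(sg,nm,P.round(3),None if s is None else np.round(s,2))
E
```

```text
post tops [[ 0.6419  0.0722  0.128 ]
 [ 0.645  -0.0795  0.128 ]]
base corners [[ 0.5883  0.0902  0.012 ]
 [ 0.591  -0.0986  0.012 ]]
heel [[0.6221 0.0888 0.114 ]] hend [[0.6195 0.1454 0.123 ]]
1 grasp [0.622 0.118 0.116] [ 0.07  0.67  1.38 -0.    1.09 -3.09]
1 up [0.622 0.118 0.246] [ 0.07  0.55  1.21 -0.    1.38 -3.09]
1 pre [0.536 0.116 0.211] [ 0.07  0.42  1.53 -0.    1.19 -2.98]
1 pre0 [0.536 0.116 0.081] [ 0.07  0.58  1.67 -0.    0.89 -2.98]
1 in [ 0.522 -0.048  0.081] [-0.24  0.55  1.74 -0.    0.85  2.99]
1 inup [ 0.522 -0.048  0.241] [-0.24  0.35  1.55 -0.    1.24  2.99]
-1 grasp [0.622 0.118 0.116] [ 0.07  0.67  1.38 -0.    1.09  0.05]
-1 up [0.622 0.118 0.246] [ 0.07  0.55  1.21 -0.    1.38  0.05]
-1 pre [0.536 0.116 0.211] [ 0.07  0.42  1.53 -0.    1.19  0.16]
-1 pre0 [0.536 0.116 0.081] [ 0.07  0.58  1.67 -0.    0.89  0.16]
-1 in [ 0.522 -0.048  0.081] [-0.24  0.55  1.74 -0.    0.85 -0.15]
-1 inup [ 0.522 -0.048  0.241] [-0.24  0.35  1.55 -0.    1.24 -0.15]
```

Everything is consistent: the stand centre is at about (0.6245,-0.004), and the rod lies along its x at an axis height of about 0.110. Next is the grasp and lift.

Run:
```python
from plan import *
command_gripper(0.05)
P,Q=pose(ROD,A_ROD,-1)
r.reach(P+[0,0,.1],Q)
print(r.move_straight(P,Q,speed=.1,max_force=15))
command_gripper(0.0,force=90)
s=r.read_state();print("grip",s["grip_width"],s["eef_pos"],s["contact_force"],s["time_s"])
r.move_straight(P+[0,0,.12],Q,speed=.12)
r.hold(.3)
s=r.read_state();print("grip",s["grip_width"],s["contact_force"].round(2),s["torque"].round(3),s["eef_pos"],s["time_s"])
for n in("side","top"):
    im,d=optics.get_image(n); cv2.imwrite(f"pics/{n}1.png",im[:,:,::-1]); np.savez(f"{n}1.npz",im=im,d=d)
```

```text
False
grip 0.016847449268404237 [0.62251737 0.11849034 0.1166788 ] [-1.44787927  0.34778162  4.45519904] 4.0417
grip 0.016598038148604572 [-0.66 -1.21 -1.12] [0.098 0.042 0.027] [0.62219682 0.11846674 0.2355654 ] 5.4917
```

View pics/side1.png

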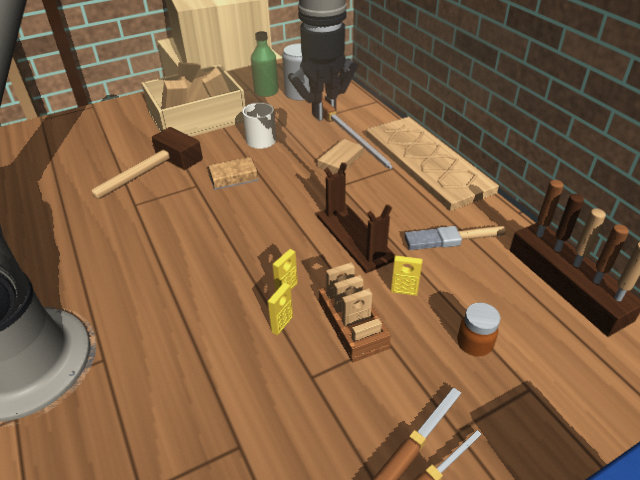

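View pics/top1.png

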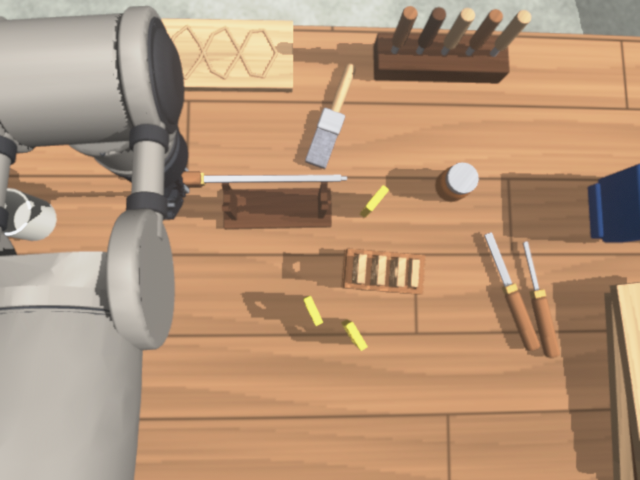

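The rod is lifted. Its tip is at (347,178) in the top view and (391,167) in the side view, with the ferrule at (204,179). I'll triangulate the rod to find its pitch and offset in the hand.

```bash
cat > rodm.py <<'E'
from meas import *
def rodline(n,im,roi,smax,vmin):
    x0,y0,x1,y1=roi;h=cv2.cvtColor(im,cv2.COLOR_RGB2HSV);m=np.zeros(h.shape[:2],np.uint8)
    m[y0:y1,x0:x1]=((h[y0:y1,x0:x1,1]<smax)&(h[y0:y1,x0:x1,2]>vmin))
    k,l,st,c=cv2.connectedComponentsWithStats(m);i=1+st[1:,4].argmax();p=np.argwhere(l==i)[:,::-1].astype(np.float32)
    vx,vy,cx,cy=cv2.fitLine(p,cv2.DIST_L2,0,.01,.01).ravel();t=(p-[cx,cy])@[vx,vy]
    if vx<0: vx,vy,t=-vx,-vy,-t
    return np.array([[cx+vx*s,cy+vy*s] for s in (t.min()-.5,t.max()+.5)]),np.array([cx,cy])
def rod3d(lt,ls):
    """intersect the two planes -> 3D line; then clip by top ends"""
    o1,v1=rays("top",lt);n1=np.cross(v1[0],v1[1]);n1/=np.linalg.norm(n1)
    o2,v2=rays("side",ls);n2=np.cross(v2[0],v2[1]);n2/=np.linalg.norm(n2)
    d=np.cross(n1,n2);d/=np.linalg.norm(d)
    if d[1]>0:d=-d
    p=np.linalg.lstsq(np.c_[n1,n2].T,np.array([n1@o1,n2@o2]),rcond=None)[0]
    def near(o,v):
        s=np.linalg.lstsq(np.c_[d,-v],o-p,rcond=None)[0];return p+d*s[0]
    return d,[near(o1,v) for v in v1],[near(o2,v) for v in v2]
E
python3 - <<'E'
from rodm import *
T=np.load("top1.npz")["im"];S=np.load("side1.npz")["im"]
lt,_=rodline("top",T,(206,170,355,188),60,120);ls,_=rodline("side",S,(334,108,398,172),55,60)
print(lt.round(1),ls.round(1))
d,e1,e2=rod3d(lt,ls);print("d",d.round(4));print("top ends",np.round(e1,4));print("side ends",np.round(e2,4))
# same on the resting rod for bias
T=np.load("top0.npz")["im"];S=np.load("side0.npz")["im"]
lt,_=rodline("top",T,(216,185,345,205),60,120);ls,_=rodline("side",S,(330,165,392,226),55,60)
print(lt.round(1),ls.round(1));d,e1,e2=rod3d(lt,ls);print("rest d",d.round(4),np.round(e1,4),np.round(e2,4))
E
```

```text
[[205.5 178.4]
 [347.5 177.7]] [[332.9 115.5]
 [392.  167.6]]
d [ 0.0099 -0.9999  0.0025]
top ends [[ 0.6248  0.0832  0.2294]
 [ 0.6266 -0.1036  0.2299]]
side ends [[ 0.6247  0.0887  0.2294]
 [ 0.6266 -0.1024  0.2299]]
[[217.5 197.3]
 [339.5 195.3]] [[331.  168.2]
 [387.2 224.5]]
rest d [ 0.0203 -0.9998 -0.0014] [[ 0.6233  0.0861  0.11  ]
 [ 0.6272 -0.1046  0.1097]] [[ 0.6232  0.0941  0.11  ]
 [ 0.6272 -0.1018  0.1097]]
```

The rod is level. Its yaw in the hand seems about 0.01 off, which is near the calibration noise. I'll go to the pre-insert pose and measure the tip against the holes there.

Run:
```python
from plan import *
from rodm import *
dr=np.array([-np.sin(A_RACK),-np.cos(A_RACK),0])
P,Q=pose(MID-.165*dr,A_RACK,-1)
r.move_straight(P+[0,0,.12],Q,speed=.15)
print(r.move_straight(P,Q,speed=.12,max_force=12))
r.hold(.3)
s=r.read_state();print("tcp",s["eef_pos"],P,s["time_s"])
im={}
for n in("side","top"):
    im[n],d=optics.get_image(n); cv2.imwrite(f"pics/{n}2.png",im[n][:,:,::-1]); np.savez(f"{n}2.npz",im=im[n],d=d)
for n,nm in (("top",(180,190,440,300)),("side",(270,130,400,345))):
    x0,y0,x1,y1=nm;f=min(800/(x1-x0),600/(y1-y0));cv2.imwrite(f"pics/{n}2z.png",cv2.resize(im[n][y0:y1,x0:x1],None,fx=f,fy=f,interpolation=cv2.INTER_CUBIC)[:,:,::-1])
```

```text
False
tcp [0.53630011 0.11616418 0.08140995] [0.53612033 0.11615301 0.081     ] 7.8083
```

View pics/top2z.png

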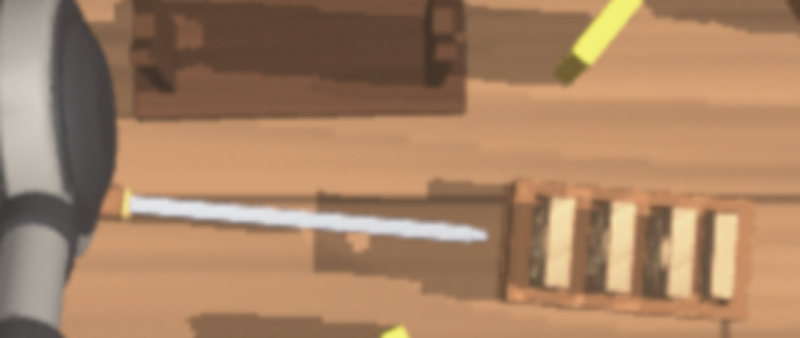

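View pics/side2z.png

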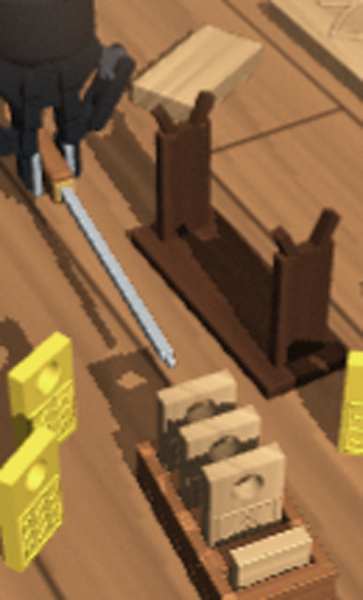

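The rod is at hole height with its tip just short of the rack, at (487,236) in the top crop and (170,360) in the side crop. Next I'll compare the rod line with the plaque centres using the same cameras.

Run:
```python
from rodm import *
T=np.load("top2.npz")["im"];S=np.load("side2.npz")["im"]
lt,_=rodline("top",T,(221,245,350,275),50,150);ls,_=rodline("side",S,(292,195,335,265),55,60)
print(lt.round(1),ls.round(1))
d,e1,e2=rod3d(lt,ls);print("d",d.round(4),"slope x/y",d[0]/d[1]);print(np.round(e1,4));print(np.round(e2,4))
a=rects(T,(15,60,205),(25,112,255),(352,250,424,292),60);b=rects(S,(15,60,205),(25,125,255),(322,258,390,345),30,2)
C=[]
for x,y in zip(a,b):
    C.append(tri(x[0],y[0])[0]); tp=e1[1]+d*((C[-1][1]-e1[1][1])/d[1]); print("plaque",C[-1].round(4),"rod there",tp.round(4),"dx",(tp[0]-C[-1][0]).round(4))
C=np.array(C);print("row slope",np.polyfit(C[:3,1],C[:3,0],1))
# single-view check, top only at own planes
zt=onz("top",lt,.077);f=np.polyfit(zt[:,1],zt[:,0],1)
for x in a[:3]:
    w=onz("top",x[2],.09);c=cv2.minAreaRect((w[:,:2]*1000).astype(np.float32));print("top only dx",round((np.polyval(f,c[0][1]/1000)-c[0][0]/1000)*1000,2), "face angle",c[2])
zs=onz("side",ls,.075);f=np.polyfit(zs[:,1],zs[:,0],1);print("slopes",f)
for x in b[:3]:
    w=onz("side",x[2],.09).mean(0);print("side only dx",1000*(np.polyval(f,w[1])-w[0]))
```

```text
[[221.3 255.7]
 [338.5 266.2]] [[292.5 196.8]
 [332.1 260.9]]
d [-0.0919 -0.9958  0.0012] slope x/y 0.0922619605068751
[[ 0.5348  0.0842  0.0735]
 [ 0.5173 -0.1052  0.0737]]
[[ 0.5355  0.0919  0.0735]
 [ 0.5176 -0.1022  0.0737]]
plaque [ 0.5153 -0.1416  0.089 ] rod there [ 0.514  -0.1416  0.0738] dx -0.0013
plaque [ 0.5126 -0.1736  0.0889] rod there [ 0.511  -0.1736  0.0738] dx -0.0015
plaque [ 0.5102 -0.206   0.0865] rod there [ 0.508  -0.206   0.0739] dx -0.0022
plaque [ 0.5077 -0.2372  0.0519] rod there [ 0.5052 -0.2372  0.0739] dx -0.0026
row slope [0.07894444 0.52639109]
top only dx 0.22 face angle 84.10453796386719
top only dx 0.42 face angle 84.0636215209961
top only dx 0.24 face angle 85.02278137207031
slopes [0.09178718 0.52647943]
side only dx -3.3115059739564634
side only dx -3.2614639094217246
side only dx -3.609372028670621
```

The rod passes within 1–2 mm of every hole centre. The top view alone gives +0.3 mm, triangulation −1.3 to −2.2 mm, and the hole clearance is about 4 mm. I'll shift +0.7 mm in x and insert with a force guard.

Run:
```python
from plan import *
s=r.read_state();P0=s["eef_pos"];_,Q=pose(MID,A_RACK,-1)
P1=np.array([P0[0]+.0007,P0[1],.0815]);
r.move_straight(P1,Q,speed=.05)
t=.089;d=np.array([-np.sin(t),-np.cos(t),0])
print(r.move_straight(P1+.165*d,Q,speed=.05,max_force=4))
s=r.read_state();print(s["eef_pos"],P1+.165*d,s["contact_force"].round(2),s["time_s"])
im={}
for n in("side","top"):
    im[n],dd=optics.get_image(n); cv2.imwrite(f"pics/{n}3.png",im[n][:,:,::-1]); np.savez(f"{n}3.npz",im=im[n],d=dd)
for n,nm in (("top",(260,200,460,320)),("side",(270,180,420,345))):
    x0,y0,x1,y1=nm;f=min(800/(x1-x0),600/(y1-y0));cv2.imwrite(f"pics/{n}3z.png",cv2.resize(im[n][y0:y1,x0:x1],None,fx=f,fy=f,interpolation=cv2.INTER_CUBIC)[:,:,::-1])
```

```text
False
[ 0.52223061 -0.04810587  0.08150113] [ 0.52223303 -0.04819449  0.0815    ] [-0.49 -0.12 -1.49] 11.6083
```

View pics/top3z.png

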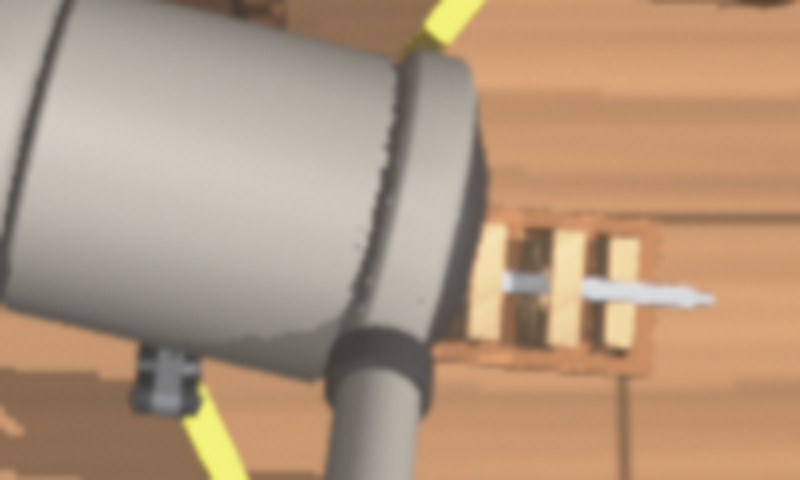

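View pics/side3z.png

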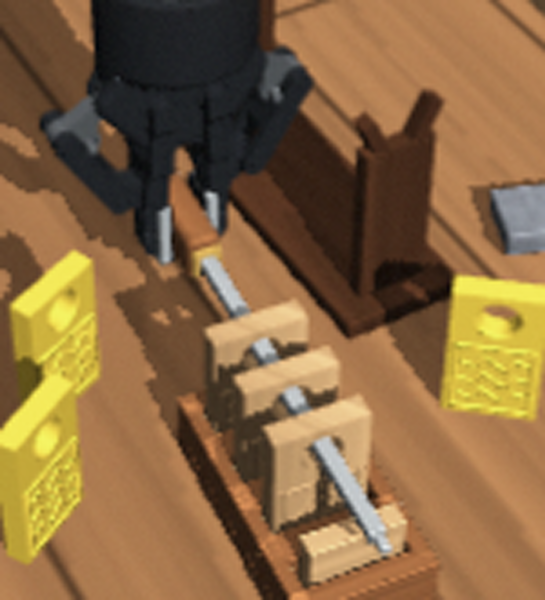

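The bar is through all three plaques; the tip emerges past the blank at (380,545) in the side crop. Now I'll lift slowly.

Run:
```python
from plan import *
s=r.read_state();P0=s["eef_pos"];_,Q=pose(MID,A_RACK,-1)
print(r.move_straight(P0+[0,0,.02],Q,speed=.03,max_force=10))
s=r.read_state();print(s["contact_force"].round(2),s["eef_pos"])
r.move_straight(P0+[0,0,.165],Q,speed=.08)
r.hold(.5)
s=r.read_state();print(s["contact_force"].round(2),s["torque"].round(2),s["eef_pos"],s["grip_width"],s["time_s"])
im={}
for n in("side","top"):
    im[n],dd=optics.get_image(n); cv2.imwrite(f"pics/{n}4.png",im[n][:,:,::-1]); np.savez(f"{n}4.npz",im=im[n],d=dd)
```

```text
False
[-0.83 -0.14 -2.51] [ 0.52212342 -0.04810924  0.101429  ]
[ 0.8   0.22 -2.11] [ 0.18 -0.02 -0.03] [ 0.52222332 -0.04812744  0.24649287] 0.01654688554992849 14.9917
```

View pics/side4.png

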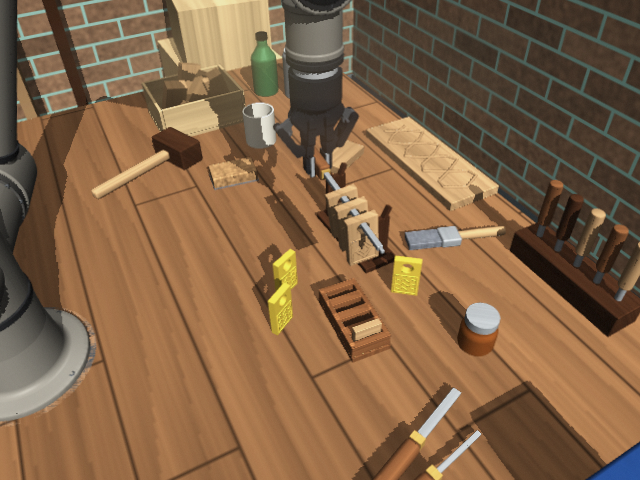

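View pics/top4.png

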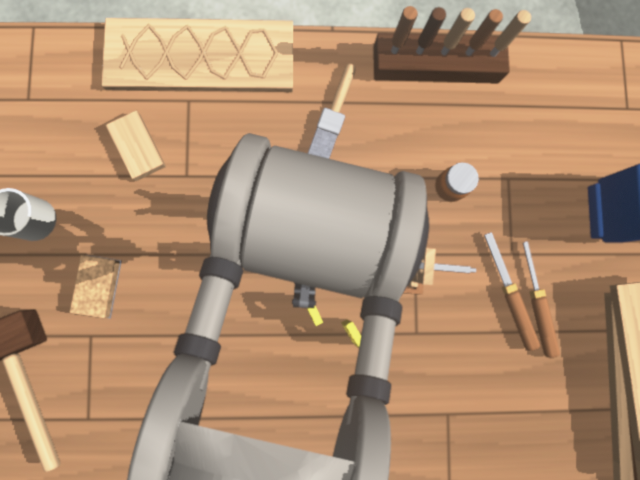

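All three plaques hang on the rod well above the rack, and the blank stays in its pocket at (368,330) in the side view. I'll carry them over the stand and stop just above the notches to look.

Run:
```python
from plan import *
from rodm import *
A=-0.028
dS=np.array([-np.sin(-.02),-np.cos(-.02),0])
g=np.array([0.6246,-0.0045,.110])-.125*dS   # grip point
_,Q=pose(ROD,A,-1)
P=g+[0,0,.006]
r.move_straight(P+[0,0,.135],Q,speed=.08)
r.hold(.3)
r.move_straight(P+[0,0,.04],Q,speed=.06,max_force=10)
r.hold(.5)
s=r.read_state();print(s["contact_force"].round(2),s["eef_pos"],s["grip_width"],s["time_s"])
im={}
for n in("side","top"):
    im[n],dd=optics.get_image(n); cv2.imwrite(f"pics/{n}5.png",im[n][:,:,::-1]); np.savez(f"{n}5.npz",im=im[n],d=dd)
for n,nm in (("top",(170,150,370,260)),("side",(290,110,420,280))):
    x0,y0,x1,y1=nm;f=min(800/(x1-x0),600/(y1-y0));cv2.imwrite(f"pics/{n}5z.png",cv2.resize(im[n][y0:y1,x0:x1],None,fx=f,fy=f,interpolation=cv2.INTER_CUBIC)[:,:,::-1])
```

```text
[-0.18  0.31 -2.1 ] [0.62210078 0.12047086 0.15602315] 0.01656236696677355 20.225
```

View pics/top5z.png

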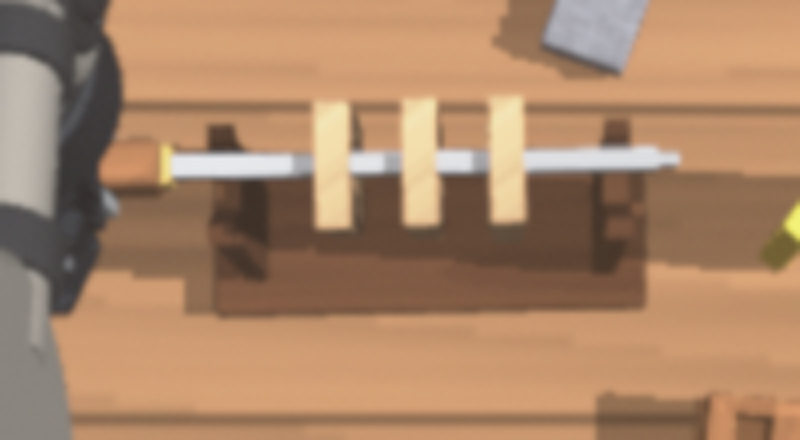

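View pics/side5z.png

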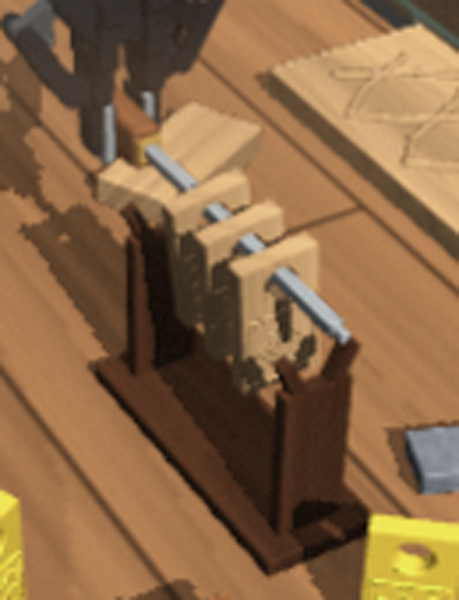

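The plaques hang evenly between the posts at columns 332, 420 and 508 of the top crop, and the bar is over both notches. I'll check its line against the resting line.

Run:
```python
from rodm import *
T=np.load("top5.npz")["im"]
h=cv2.cvtColor(T,cv2.COLOR_RGB2HSV);m=(h[...,1]<45)&(h[...,2]>140);pts=[]
for u in list(range(216,246))+list(range(304,336)):
    v=np.where(m[180:200,u])[0]
    if len(v)>3: pts.append((u,v.mean()+180))
pts=np.array(pts);w=onz("top",pts,.152);f=np.polyfit(w[:,1],w[:,0],1);print("x=",f,"at posts",np.polyval(f,[.072,-.08]),"rest",.62463-.01997*np.array([.072,-.08]),w[:,1].min(),w[:,1].max())
print("tip/heel",onz("top",[(170+680/4,190),(170+171/4,191)],.152).round(4))
```

```text
x= [-0.0195071   0.62615169] at posts [0.62474718 0.62771226] rest [0.62319216 0.6262276 ] -0.0937624351140397 0.08174574519906994
tip/heel [[ 0.6266 -0.1012  0.152 ]
 [ 0.6244  0.0865  0.152 ]]
```

Run:
```python
from plan import *
s=r.read_state();P=s["eef_pos"].copy();_,Q=pose(ROD,-.028,-1)
P[0]-=.0007;P[2]=.122
print(r.move_straight(P,Q,speed=.05,max_force=8))
s=r.read_state();print(s["contact_force"].round(2),s["eef_pos"])
P[2]=.1155
print(r.move_straight(P,Q,speed=.02,max_force=4))
r.hold(.3)
s=r.read_state();print(s["contact_force"].round(2),s["torque"].round(2),s["eef_pos"],s["time_s"])
im={}
for n in("side","top"):
    im[n],dd=optics.get_image(n); np.savez(f"{n}6.npz",im=im[n],d=dd)
for n,nm in (("top",(170,150,370,260)),("side",(290,110,420,280))):
    x0,y0,x1,y1=nm;f=min(800/(x1-x0),600/(y1-y0));cv2.imwrite(f"pics/{n}6z.png",cv2.resize(im[n][y0:y1,x0:x1],None,fx=f,fy=f,interpolation=cv2.INTER_CUBIC)[:,:,::-1])
```

```text
False
[-0.27 -0.07 -2.84] [0.62164084 0.12050308 0.12223688]
True
[-0.51  0.39  5.02] [-0.14  0.06 -0.03] [0.62172716 0.12048261 0.11664295] 21.8
```

View pics/top6z.png

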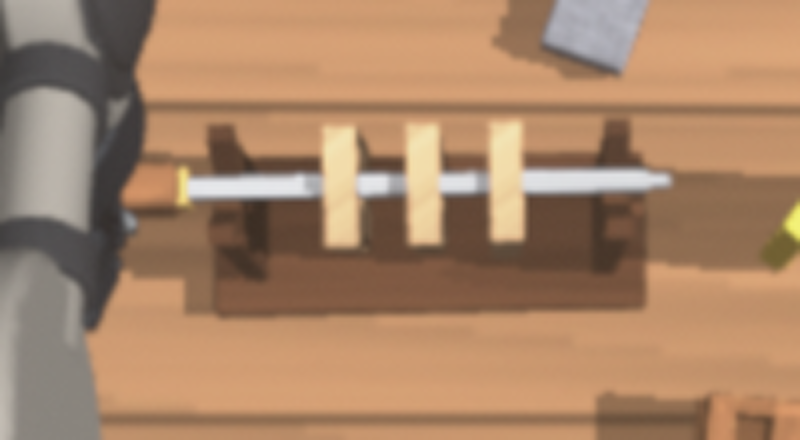

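View pics/side6z.png

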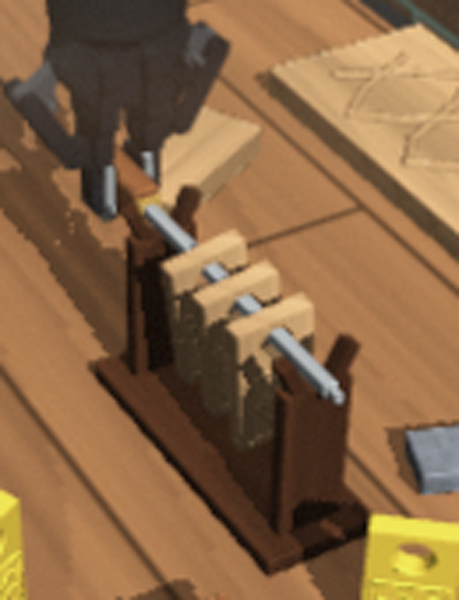

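The contact height of 0.1166 equals the grasp height, and the bar sits in both notches. Releasing now.

Run:
```python
from plan import *
from rodm import *
s=r.read_state();P=s["eef_pos"].copy();_,Q=pose(ROD,-.028,-1)
command_gripper(.045);r.hold(.2)
r.move_straight(P+[0,0,.14],Q,speed=.1)
try: r.reach([.35,.35,.3],Q)
except Exception as e: print(e)
r.hold(.5)
s=r.read_state();print(s["contact_force"].round(2),s["eef_pos"],s["time_s"])
im={}
for n in("side","top"):
    im[n],dd=optics.get_image(n); np.savez(f"{n}7.npz",im=im[n],d=dd)
for n,nm in (("top",(170,150,490,330)),("side",(270,110,510,360))):
    x0,y0,x1,y1=nm;f=min(800/(x1-x0),600/(y1-y0));cv2.imwrite(f"pics/{n}7z.png",cv2.resize(im[n][y0:y1,x0:x1],None,fx=f,fy=f,interpolation=cv2.INTER_CUBIC)[:,:,::-1])
T=im["top"];h=cv2.cvtColor(T,cv2.COLOR_RGB2HSV);m=(h[...,1]<45)&(h[...,2]>140);pts=[]
for u in list(range(222,246))+list(range(304,336)):
    v=np.where(m[186:206,u])[0]
    if len(v)>3: pts.append((u,v.mean()+186))
w=onz("top",pts,.112);print(np.polyfit(w[:,1],w[:,0],1))
P=depthpts("top",[(u,v) for u,v in pts],[np.load("top7.npz")["d"][int(round(v)),u] for u,v in pts]);print("z tip/heel parts",np.median(P[:15,2]),np.median(P[-15:,2]))
for n,roi,lim in(("top",(235,170,320,225),60),("side",(325,165,385,250),30)):
    for c,st,p in rects(im[n],(15,60,200),(25,125,255),roi,lim,2): print(n,c.round(1),onz(n,[c],.120).round(4))
for n,c0 in(("top",(352,250,424,292)),("side",(322,258,390,345))):
    for c,st,p in rects(im[n],(15,60,205),(25,125,255),c0,100,2): print("blank",n,onz(n,[c],.052).round(4))
```

```text
[-0.74 -0.81 -0.08] [0.3501509  0.34991324 0.29995466] 25.8917
[-0.02201912  0.62622039]
z tip/heel parts 0.1155807183017622 0.11549175134287326
top [255.6 196. ] [[0.6235 0.0262 0.12  ]]
top [276.4 195.9] [[ 0.6238 -0.0057  0.12  ]]
top [297.1 195.1] [[ 0.6251 -0.0378  0.12  ]]
side [349.6 181.5] [[0.6261 0.0267 0.12  ]]
side [358.1 190.6] [[ 0.6255 -0.0055  0.12  ]]
side [368.1 199.8] [[ 0.6274 -0.0376  0.12  ]]
blank top [[ 0.5057 -0.2388  0.052 ]]
blank side [[ 0.5075 -0.2373  0.052 ]]
```

View pics/top7z.png

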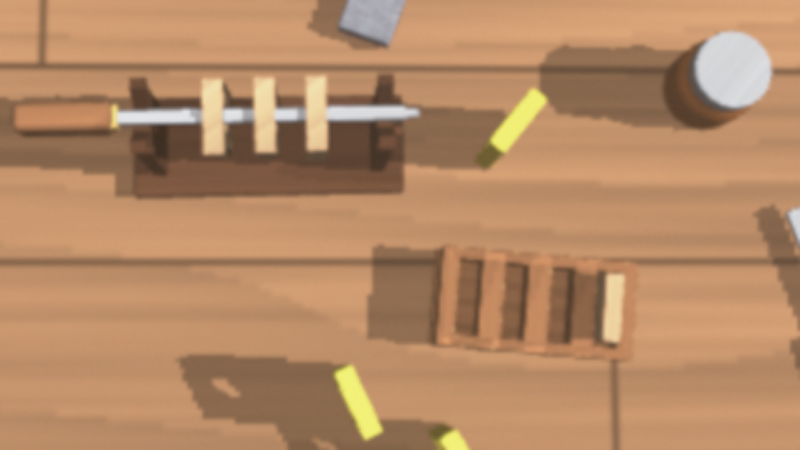

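View pics/side7z.png

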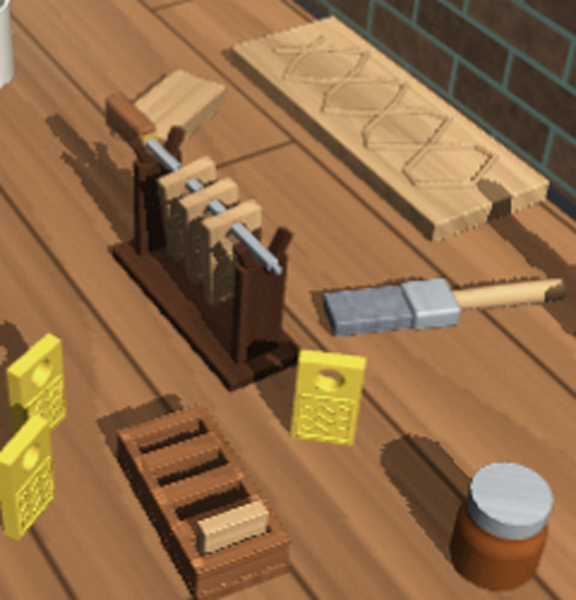

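The rod rests level in both notches, with the three plaques upright between the posts (top crop columns 212, 265 and 317). The blank and jar have not moved, and the gripper is clear. Handing in.

```bash
python3 -c "
from h import *
r.hold(.5); print(r.finish_job()); print(r.read_state()['time_s'])"
```

```text
the job is handed in; nothing more can be done
None
the job is handed in; nothing more can be done
```

The rod is back in both notches of the stand with the three plaques hanging from it between the posts. The job is handed in after about 26 s on the robot clock; no verdict was reported. I took the rod by the handle, threaded it through all three pale plaques, lifted them out together and carried them to the stand. I then lowered the rod, let go and backed the gripper away.

**Last checks:**
- **Rod:** it is level. Depth readings of the bar's top near both ends agree at 0.1155 m, about 1.5 mm above nominal, the same offset as before the start. At release the gripper was at the same height as when it first grasped the rod.
- **Plaques:** they hang upright at about +32, 0 and −32 mm from the stand's middle (y = +0.026, −0.006 and −0.038 in world coordinates).
- **Blank and jar:** the blank is within about 2 mm of its first position. The jar looks unmoved in the pictures; I did not measure it again.

**Disagreements:** sideways positions from the two cameras differed by 2–3 mm, about the stated calibration error. I split the difference when threading, and no contact stopped the insertion.

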